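# Put the socket set back in its graded tray

### The arm

A 6-joint arm with a two-finger parallel gripper is mounted at the origin on a cart in front of the work surface, level with it; the furniture and walls round the work are solid. World frame = base frame: x ahead of the robot, y to its left, z up, the work surface at z = 0. Lengths are in m, angles in degrees, forces in N, time in s.
With the tool pointing down it reaches from about 0.325 to 0.85 m from the base axis. Payload 4.4 kg.
Tool frame: the origin (TCP) lies midway between the tips of the shut fingers; the grasp point (between the pads) lies 19 mm behind it; z points along the fingers, y is the line along which they close (so a half turn about z gives the same grasp; the last joint's range is limited). The gripper opens to 94 mm and grips with 3 to 60 N. Pads are 16 mm wide; open, the fingers measure 119 mm over their backs; the gripper's body (75 mm by 177 mm) begins 78 mm behind the grasp point.
Start: joints at [60.934, 11.837, 88.321, -0, 79.842, -8.623], TCP at [0.201, 0.539, 0.205] pointing down, gripper open.
Joint ranges: [-156.59, 156.59], [-49.26, 127.26], [12.9, 141.05], [-63.56, 243.56], [4.71, 150.69], [-161.64, 161.64]. Speed limits (degrees/s): [159.86, 159.86, 180, 180, 180, 180].

### API

Orientations are given as [roll, pitch, yaw] about the fixed x, y, z axes, in that order (R = Rz(yaw) Ry(pitch) Rx(roll)).
In Python, from workcell import arm, eyes, ticket gives the robot as it stands. The module is installed in compiled form; this text tells all that it offers.
- The arm moves only by the tool move_arm, never from a script. Its argument "steps" is a list of rows, each a list of 3 entries, a list of its own where there are three numbers: the closure, from -1 (fully open) to 1 (shut), then the shift along the tool's x, y, z in units of 60 mm (1.0 is 60 mm), then the turn about the tool's z in units of 8 degrees (1.0 is 8 degrees). A call has 1 to 10 rows; each row is the pose to reach, as a shift and turn from the pose commanded when the call began, along the tool's axes at that moment; what a row does not reach only later rows make up. A row lasts 1/8 s, in which the tool goes at most 62.5 mm and 10.7 degrees, less where a joint would pass 70% of its speed; a pose out of reach is approached as far as the arm can. A call with a gripper value outside its range is refused whole. The fingers move at their own pace and stop on an object; "grip_force" is the grip in N (left out, the last holds). Time passes only in rows, so rows that repeat a pose let the fingers close. It gives the time, the measured TCP pose, the force, the opening and the grip force at its end, in the units of the state.
- arm.state(): the state, without advancing time (a new reading comes with each control period).
- eyes.camera(name): name is "side" or "top"; returns the picture (384x512x3 uint8, red, green, blue); there is no depth.
- eyes.camera_params(name): a dict with "fx", "fy", "cx", "cy" (pixels), "D" ([k1, k2, p1, p2, k3] as OpenCV has them; the pictures are not rectified), "R" (3x3) and "t" (3): a world point X has camera coordinates R X + t. Camera axes: x right, y down, z forward; pixel columns grow to the right and rows downward; lengths in m; the calibration is good to about 2 mm. A picture is of the moment at which its call begins. camera_params takes no time and is no camera call.
- ticket.finish_job(): hands the job in; it is judged then, once.
Trained networks look in the newest picture that a camera, given by its name, has taken for a name from the list of things; names that differ only in an ending like _2 or _b are one class to them, and where a whole thing is asked for, a point or a joint stands for the part that bears it (a point fixed in the world has none). Each returns a list of dicts, best first, with "score" (0 to 1); they miss things now and then, are a little off and sometimes report something else, mostly with a low value. They report only what shows in the picture. A call takes as long as a camera call. They do not tell look-alikes from the thing itself.
- eyes.find_in(camera, label): "at" ([x, y, z] in m, in world coordinates, good to about 4 mm: the middle of the surface that is visible of it).
The state is a dict: "t": time; "qpos": joint angles; "qvel": joint speeds; "effort": joint torques, N m; "ee_pos": TCP position; "tool_rot": TCP orientation; "wrist_force": force on the tool from outside, world axes, zero at the start; "ft_torque": the same for the moment, N m; "grip_width": finger opening in m; "gripper_force": force on a finger pad.
Only numpy, scipy, OpenCV 4.12 (cv2) and the standard library are available. Lean on these libraries where they do the work, as an engineer would, in place of code of your own. Each camera call takes 0.05 s, during which the arm holds its last target. There are 200 camera calls.

### The job

Put the loose socket set back in its grey tray: each of the three standard hex sockets upright and fully home in the recess of its own size, and the extension bar lying in the two cradles. The tall deep socket and the plain piece of pipe are not part of this set: leave them, the padlock and the bolt where they are.

Things in the scene. Friction and masses are not known exactly. Their poses are not given: they have to be found in the camera images.
- socket_tray: Loose grey tray, 130 x 108 (all in mm), any yaw. Origin: centre of underside, z up. At y=+27 three bevelled round recesses in a block 20 high, floors at z=6: 26 wide at x=-46 (small), 35 at x=-9.5 (medium), 44 at x=+36 (large). Plate 6 high at y<-2 with U cradles at x=-31 and +31, centred on y=-33.5: seats z=18, 32 between prongs, prong tops z=32. The bar lies in both, along x, either way round
- socket_small: The small standard hex socket, bright steel, 18 mm across and 36 mm tall, standing mouth up. Origin at the centre of its underside, z up along its axis; solid to the gripper, held round its outside.
- socket_medium: The medium standard hex socket, bright steel, 27 mm across and 40 mm tall, standing mouth up. Origin at the centre of its underside, z up along its axis; solid to the gripper, held round its outside.
- socket_large: The large standard hex socket, bright steel, 36 mm across and 46 mm tall, standing mouth up. Origin at the centre of its underside, z up along its axis; solid to the gripper, held round its outside.
- extension_bar: The extension bar, bright steel, 107 mm long, lying on a flat of its hexagonal collars. Origin on its axis at its middle, 9 mm above what it rests on; x along the bar. Round shaft 11 mm thick from x = -22 to +20 mm; collars 18 mm across the flats at x = -53 to -22 and +20 to +42 mm; then a 9.5 mm square drive to x = +54 mm.
- socket_deep: The deep hex socket, bright steel, as wide as the medium one (27 mm) but 66 mm tall, standing mouth up. It belongs to another set. Origin at the centre of its underside.
- pipe_piece: A cut piece of plain dark steel pipe, as wide as the large socket (36 mm), 44 mm tall, wall 2.5 mm, round bore right through, no hexagon. Not a socket. Origin at the centre of its underside.
- padlock_b: An old brass padlock lying flat at the front of the bench by the vice, 67 x 40 x 18 mm, a bystander. Origin at the centre of its underside.
- hex_bolt: A hex bolt standing on its head behind the vice, 17 mm across and 61 mm tall, a bystander. Origin at the centre of its underside.
Not all that is in view belongs to the job. What is shaped like the socket_large but green or orange is not meant.

How it is judged (in metres and radians):
At the end, for the whole second after the job is handed in: Each socket stands upright (0.12 rad) on the floor of its own recess (4 mm in height, 8 mm of its centre in x and y), the bar lies in both cradles (12 mm along, 10 across, 5 in height, 0.2 rad), all at rest, tray flat; deep socket, pipe, padlock and bolt within 25 mm of their starts (x of socket_small in the frame of socket_tray between -0.054 and -0.038 m and y of socket_small in the frame of socket_tray between 0.019 and 0.035 m and z of socket_small in the frame of socket_tray between 0.002 and 0.01 m and angle between each of socket_small, socket_medium, socket_large's own z axis and vertical below 0.12 rad and linear speed of each of socket_small, socket_medium, socket_large, extension_bar below 0.02 m/s and x of socket_medium in the frame of socket_tray between -0.0175 and -0.0015 m and y of socket_medium in the frame of socket_tray between 0.019 and 0.035 m and z of socket_medium in the frame of socket_tray between 0.002 and 0.01 m and x of socket_large in the frame of socket_tray between 0.028 and 0.044 m and y of socket_large in the frame of socket_tray between 0.019 and 0.035 m and z of socket_large in the frame of socket_tray between 0.002 and 0.01 m and x of extension_bar in the frame of socket_tray between -0.012 and 0.012 m and y of extension_bar in the frame of socket_tray between -0.0435 and -0.0235 m and z of extension_bar in the frame of socket_tray between 0.022 and 0.032 m and angle between the x axis of extension_bar and the x axis of socket_tray, either way round below 0.2 rad and angle between socket_tray's own z axis and vertical below 0.05 rad and distance of each of socket_deep, pipe_piece, padlock_b, hex_bolt from where it was at the start of the episode below 0.025 m); the robot touches nothing.
It fails at once if the deep socket is moved by more than 25 mm (distance of socket_deep from where it was at the start of the episode above 0.025 m).
It fails at once if the piece of pipe is moved by more than 25 mm (distance of pipe_piece from where it was at the start of the episode above 0.025 m).
It fails at once if the padlock is moved by more than 25 mm (distance of padlock_b from where it was at the start of the episode above 0.025 m).
It fails at once if the bolt is moved by more than 25 mm (distance of hex_bolt from where it was at the start of the episode above 0.025 m).
It also fails if it takes over 106 s, if anything falls off the work surface, if the arm or the gripper's body presses on something with over 40 N, if the wrist force passes 120 N, or if a joint passes its speed limit or range.

## Working session

There is one attempt and no reset: what is moved stays moved. The work goes in short steps, Python scripts to look and compute and a tool call to move; the robot and the scene stay as the last step left them, time stands still between calls to the robot, and variables do not carry over. Pictures are saved under pics/ and viewed, at most 14 in all, crops included, and the job is handed in when it is done.

Besides the shell and the picture viewer there is one more tool, called after "Request:" by a JSON object that holds its "method" and its "body". move_arm: Moves the arm, as the interface text tells. Its arguments: {"type":"object","properties":{"steps":{"type":"array","items":{"type":"array"}},"grip_force":{"type":"number"}},"required":["steps"]}

```bash
mkdir -p pics; cat > h.py <<'E'
import numpy as np, cv2
from workcell import arm, eyes, ticket
def snap(c,f):
    im=eyes.camera(c); cv2.imwrite('pics/'+f,im[:,:,::-1]); return im
def cam(c):
    p=eyes.camera_params(c); K=np.array([[p['fx'],0,p['cx']],[0,p['fy'],p['cy']],[0,0,1.]])
    return K,np.array(p['D'],float),np.array(p['R'],float),np.array(p['t'],float)
def ray(c,uv,z):
    K,D,R,t=cam(c); q=cv2.undistortPoints(np.array(uv,float).reshape(-1,1,2),K,D).reshape(-1,2)
    d=np.c_[q,np.ones(len(q))]@R; o=-R.T@t
    return o+d*((z-o[2])/d[:,2])[:,None]
def proj(c,X):
    K,D,R,t=cam(c); return cv2.projectPoints(np.array(X,float).reshape(-1,1,3),cv2.Rodrigues(R)[0],t,K,D)[0].reshape(-1,2)
E
python3 - <<'E'
from h import *
for c in ('side','top'):
    im=snap(c,c+'0.png'); cv2.imwrite(f'pics/{c}0b.png',cv2.resize(im[:,:,::-1],(800,600),interpolation=cv2.INTER_CUBIC))
    K,D,R,t=cam(c); print(c,(-R.T@t).round(3),R[2].round(2),K[0,0].round(0))
for n in ['socket_tray','socket_small','socket_medium','socket_large','extension_bar','socket_deep','pipe_piece','padlock_b','hex_bolt']:
    for r in eyes.find_in('top',n)[:4]: print(n,np.round(r['at'],3),round(r['score'],2),proj('top',r['at']).round(0)[0])
print(arm.state())
E
```

```text
side [0.437 0.891 0.375] [ 0.11 -0.92 -0.37] 353.0
top [0.447 0.121 1.215] [ 0.08  0.02 -1.  ] 463.0
socket_tray [0.47  0.19  0.008] 0.56 [242. 219.]
socket_small [0.581 0.344 0.027] 0.46 [183. 175.]
socket_medium [0.607 0.262 0.026] 0.67 [215. 166.]
socket_large [0.599 0.122 0.025] 0.69 [269. 169.]
socket_large [0.664 0.191 0.016] 0.58 [242. 144.]
socket_large [0.528 0.076 0.022] 0.54 [286. 196.]
extension_bar [0.49  0.328 0.01 ] 0.59 [190. 211.]
pipe_piece [ 0.654 -0.004  0.035] 0.5 [317. 147.]
padlock_b [0.385 0.043 0.019] 0.59 [299. 252.]
hex_bolt [ 0.648 -0.09   0.033] 0.42 [351. 150.]
{'t': 0.55, 'qpos': array([ 6.09329493e+01,  1.18382506e+01,  8.83202382e+01, -6.85036226e-04,
        7.98417176e+01, -8.62488697e+00]), 'qvel': array([ 0.16761119, -0.08158046, -0.0629283 , -0.04032629, -0.02023942,
        0.08514897]), 'effort': array([-2.13732978e-04, -3.70560443e+01, -2.81516898e+01,  6.97643822e-02,
        2.83567922e-02, -4.41586701e-05]), 'ee_pos': array([0.20086268, 0.5387869 , 0.20544732]), 'tool_rot': array([-1.79999695e+02,  6.35729871e-04,  1.59557957e+02]), 'wrist_force': array([-0.65406677, -0.12507931, -0.44438563]), 'ft_torque': array([-0.00524921, -0.04903114,  0.02474229]), 'gripper_force': 0.0, 'grip_width': 0.09374765651689339}
```

View pics/top0b.png

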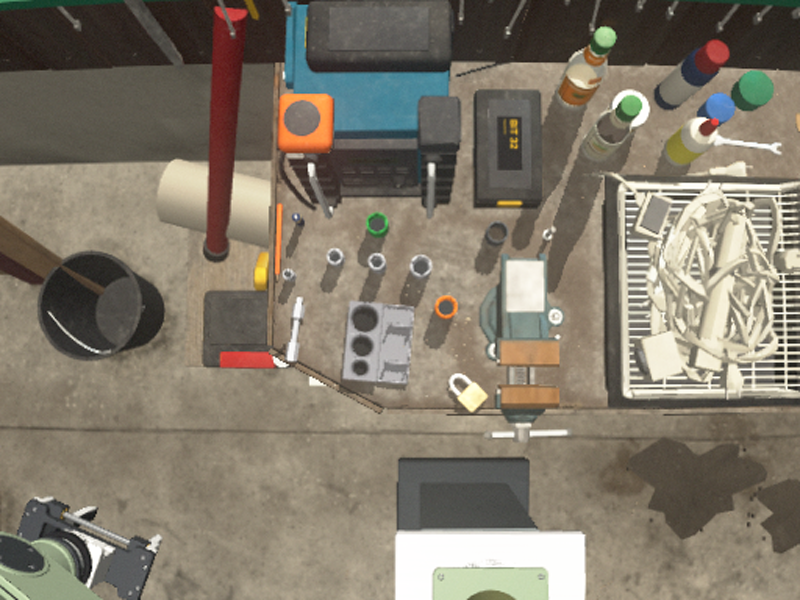

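View pics/side0b.png

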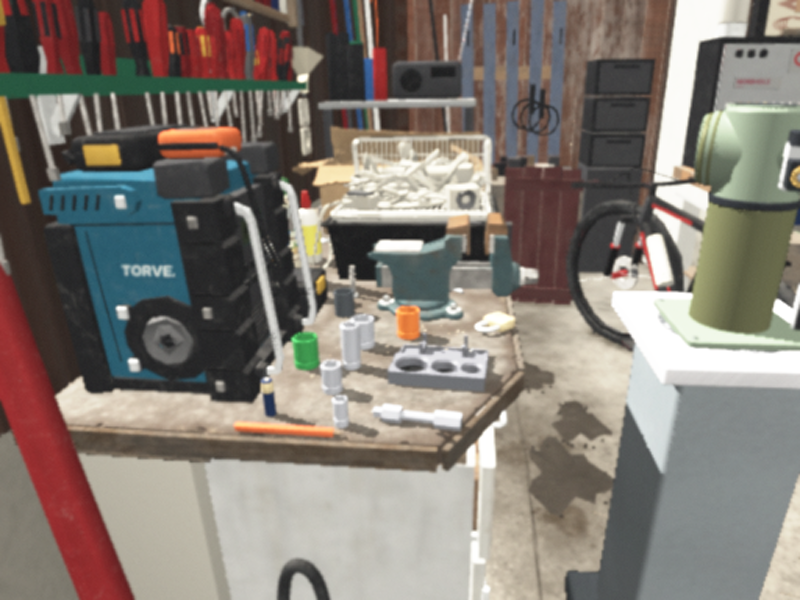

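Top view: at (289,274) the small socket, (335,257) medium, (377,262) deep, (420,266) large, (496,233) pipe, with the tray around (378,345) and the bar around (297,328). The side view confirms that the deep socket, at (350,345), is behind the medium one at (331,375). Next, a zoom for exact pixels.

```bash
python3 - <<'E'
from h import *
im=cv2.imread('pics/top0.png')
c=im[130:265,165:345]; cv2.imwrite('pics/z0.png',cv2.resize(c,None,fx=4.4,fy=4.4,interpolation=cv2.INTER_CUBIC))
E
```

```text
(no output)
```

View pics/z0.png

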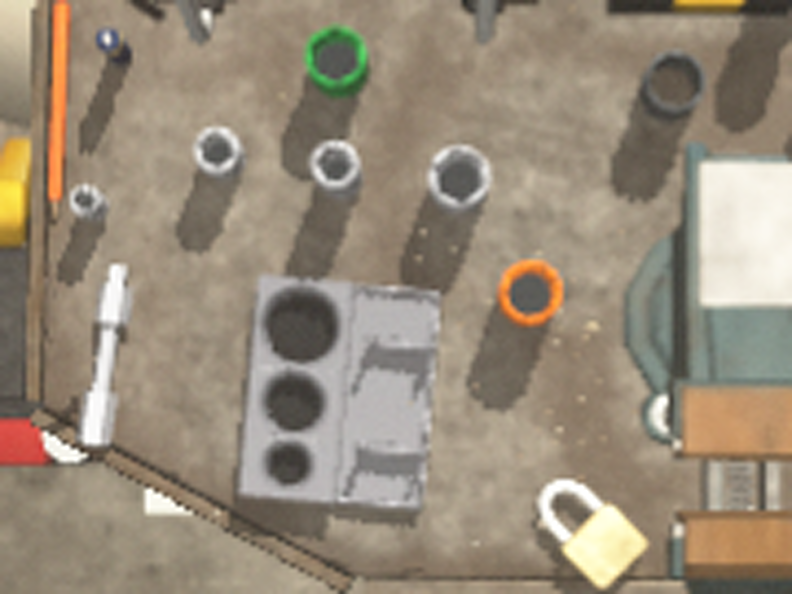

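The long shadow at (335,163) marks the deep socket. Now to turn the pixels into positions.

```bash
python3 - <<'E'
from h import *
f=lambda p:((np.array(p,float)+.5)/4.4-.5+[165,130])
P=lambda p,z:ray('top',[f(p)],z)[0]
for n,p,z in [('small',(87,200),.036),('medium',(217,150),.04),('deep',(335,163),.066),('large',(459,177),.046),('pipe',(672,83),.044),
 ('rL',(302,325),.02),('rM',(294,402),.02),('rS',(289,464),.02),('tl',(260,276),.02),('bl',(240,495),.02),('br_plate',(417,508),.006),('tr_plate',(440,292),.006),('barD',(118,266),.009),('barC',(95,443),.011)]:
    print(n,P(p,z).round(4))
rc=[P(p,.02)[:2] for p in [(289,464),(294,402),(302,325)]]
loc=np.array([[-46,27],[-9.5,27],[36,27]])/1e3
d=rc[2]-rc[0]; th=np.arctan2(d[1],d[0]); e=P((260,276),.02)-P((240,495),.02)
print('yaw',np.degrees(th),np.degrees(np.arctan2(e[1],e[0])))
for n in ['socket_small','socket_medium','socket_large','socket_deep','extension_bar','socket_tray']:
    eyes.camera('side')
    for r in eyes.find_in('side',n)[:3]: print(n,np.round(r['at'],3),round(r['score'],2))
E
```

```text
small [0.5809 0.3389 0.036 ]
medium [0.61   0.2622 0.04  ]
deep [0.599  0.1916 0.066 ]
large [0.5938 0.121  0.046 ]
pipe [ 0.6496 -0.0027  0.044 ]
rL [0.5091 0.213  0.02  ]
rM [0.4638 0.2173 0.02  ]
rS [0.4274 0.2199 0.02  ]
tl [0.5379 0.2381 0.02  ]
bl [0.4091 0.2486 0.02  ]
br_plate [0.4017 0.145  0.006 ]
tr_plate [0.5298 0.132  0.006 ]
barD [0.5444 0.3245 0.009 ]
barC [0.4388 0.3363 0.011 ]
yaw -4.826999701634992 -4.622890213358245
socket_small [0.579 0.345 0.023] 0.58
socket_medium [0.608 0.268 0.025] 0.8
socket_large [0.523 0.09  0.032] 0.81
socket_large [0.664 0.202 0.029] 0.69
socket_large [0.585 0.124 0.034] 0.49
socket_deep [0.595 0.198 0.037] 0.8
socket_deep [ 0.651 -0.084  0.036] 0.37
extension_bar [0.487 0.334 0.012] 0.78
socket_tray [0.467 0.209 0.014] 0.74
```

```bash
cat >> h.py <<'E'
def go(x,y,z,yaw=175.2,p=None):
    s=arm.state(); p=s['ee_pos'] if p is None else np.array(p); w=s['tool_rot'][2]; a=np.radians(w)
    d=np.array([x,y,z])-p; c,n=np.cos(a),np.sin(a)
    print('shift',np.round([(d[0]*c+d[1]*n)/.06,(d[0]*n-d[1]*c)/.06,-d[2]/.06],2),'turn',round(-((yaw-w+180)%360-180)/8,2))
E
python3 -c "
from h import *
go(.594,.121,.14)
"
```

```text
shift [-8.57 -4.24  1.09] turn -1.96
```

Request:
{"method": "move_arm", "body": {"steps": [[-0.1,[-4,-2,0],-1],[-0.1,[-4,-2,0],-1.96],[-0.1,[-4,-2,0],-1.96],[-0.1,[-4,-2,0],-1.96],[-0.1,[-8.57,-4.24,0],-1.96],[-0.1,[-8.57,-4.24,0.5],-1.96],[-0.1,[-8.57,-4.24,0.5],-1.96],[-0.1,[-8.57,-4.24,0.8],-1.96],[-0.1,[-8.57,-4.24,1.09],-1.96],[-0.1,[-8.57,-4.24,1.09],-1.96]]}}

```text
t: 2.4
ee_pos: [0.5944, 0.118, 0.138]
tool_rot: [-180.0, -0.1, 175.0]
wrist_force: [-0.5, 0.2, -0.4]
grip_width: 0.0516
gripper_force: 0.0
```

```bash
python3 -c "
from h import *
go(.594,.121,.023)
"
```

```text
shift [0.01 0.05 1.92] turn -0.02
```

Request:
{"method": "move_arm", "body": {"steps": [[-0.1,[0,0.05,0.9],0],[-0.1,[0,0.05,1.4],0],[-0.1,[0,0.05,1.8],0],[-0.1,[0,0.05,1.92],0],[-0.1,[0,0.05,1.92],0],[0.6,[0,0.05,1.92],0],[0.6,[0,0.05,1.92],0],[0.6,[0,0.05,1.92],0],[0.6,[0,0.05,1.92],0],[0.6,[0,0.05,1.92],0]], "grip_force": 25}}

```text
t: 3.65
ee_pos: [0.5952, 0.1236, 0.0264]
tool_rot: [180.0, 0.1, 175.2]
wrist_force: [-0.3, -2.1, 5.1]
grip_width: 0.0354
gripper_force: 25.0
```

```bash
python3 -c "
from h import *
print(arm.state()['grip_width'],arm.state()['gripper_force'])
go(.5091,.213,.14)
"
```

```text
0.03544152211095076 25.001213550567627
shift [ 1.55  1.36 -1.89] turn 0.0
```

Request:
{"method": "move_arm", "body": {"steps": [[0.6,[0,0,-0.5],0],[0.6,[0,0,-1.2],0],[0.6,[0,0,-1.89],0],[0.6,[0.5,0.4,-1.89],0],[0.6,[1.1,0.9,-1.89],0],[0.6,[1.55,1.36,-1.89],0],[0.6,[1.55,1.36,-1.89],0],[0.6,[1.55,1.36,-1.89],0],[0.6,[1.55,1.36,-1.89],0]]}}

```text
t: 4.78
ee_pos: [0.5088, 0.212, 0.1381]
tool_rot: [-180.0, 0.0, 175.2]
wrist_force: [-0.3, -0.3, -2.1]
grip_width: 0.0356
gripper_force: 25.0
```

```bash
python3 - <<'E'
from h import *
go(.5091,.213,.032)
im=snap('side','s1.png'); 
a=im[170:300,160:340][:,:,::-1]; 
im=snap('top','t1.png'); b=im[140:265,180:300][:,:,::-1]
a=cv2.resize(a,(498,360),interpolation=3); b=cv2.resize(b,(300,312),interpolation=3)
o=np.zeros((360,798,3),np.uint8); o[:,:498]=a; o[:312,498:]=b; cv2.imwrite('pics/c1.png',o)
E
```

```text
shift [-0.    0.02  1.77] turn -0.0
```

View pics/c1.png

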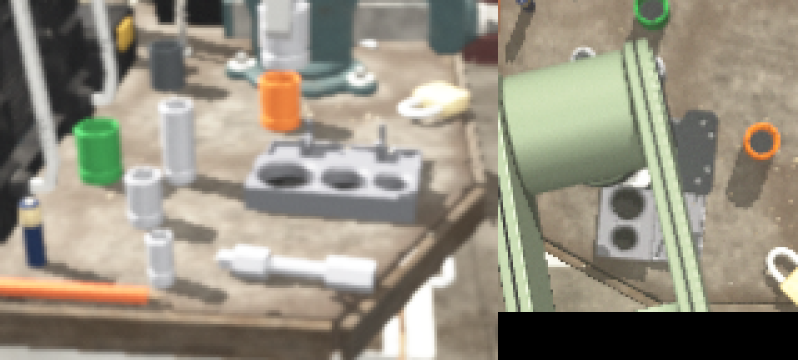

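The large socket is in the gripper at about (285,30), above its recess at (285,175), and the other things are undisturbed. Lowering.

Request:
{"method": "move_arm", "body": {"steps": [[0.6,[0,0.02,0.7],0],[0.6,[0,0.02,1.1],0],[0.6,[0,0.02,1.3],0],[0.6,[0,0.02,1.45],0],[0.6,[0,0.02,1.6],0],[0.6,[0,0.02,1.75],0],[0.6,[0,0.02,1.75],0],[0.6,[0,0.02,1.75],0]]}}

```text
t: 5.88
ee_pos: [0.5084, 0.2141, 0.0335]
tool_rot: [180.0, 0.0, 175.2]
wrist_force: [-0.0, -0.1, -1.6]
grip_width: 0.0352
gripper_force: 25.0
```

Request:
{"method": "move_arm", "body": {"steps": [[0.6,[0,0,0.02],0],[0.05,[0,0,0.02],0],[0.05,[0,0,0.02],0],[0.05,[0,0,0.02],0],[0.05,[0,0,-0.6],0],[0.05,[0,0,-1.2],0],[0.05,[0,0,-1.8],0],[0.05,[0,0,-1.8],0]]}}

```text
t: 6.88
ee_pos: [0.5111, 0.2148, 0.145]
tool_rot: [179.9, 0.4, 175.2]
wrist_force: [0.4, 0.0, 0.1]
grip_width: 0.0446
gripper_force: 0.0
```

```bash
python3 -c "
from h import *
go(.61,.2622,.14)
"
```

```text
shift [-1.58  0.92  0.08] turn 0.01
```

Request:
{"method": "move_arm", "body": {"steps": [[0.05,[-0.8,0.45,0],0],[0.05,[-1.55,0.92,0],0],[0.05,[-1.55,0.92,0],0],[0.05,[-1.55,0.92,0],0]]}}

```text
t: 7.38
ee_pos: [0.6039, 0.2608, 0.1391]
tool_rot: [-179.9, -0.2, 175.2]
wrist_force: [-0.4, -0.2, -0.9]
grip_width: 0.0444
gripper_force: 0.0
```

```bash
python3 -c "
from h import *
go(.61,.2622,.022)
"
```

```text
shift [-0.1   0.03  1.95] turn 0.01
```

Request:
{"method": "move_arm", "body": {"steps": [[0.05,[-0.1,0.03,0.9],0],[0.05,[-0.1,0.03,1.4],0],[0.05,[-0.1,0.03,1.8],0],[0.05,[-0.1,0.03,1.95],0],[0.05,[-0.1,0.03,1.95],0],[0.6,[-0.1,0.03,1.95],0],[0.6,[-0.1,0.03,1.95],0],[0.6,[-0.1,0.03,1.95],0],[0.6,[-0.1,0.03,1.95],0],[0.6,[-0.1,0.03,1.95],0]]}}

```text
t: 8.62
ee_pos: [0.6127, 0.2627, 0.0258]
tool_rot: [180.0, 0.1, 175.2]
wrist_force: [-1.4, -0.4, 5.7]
grip_width: 0.0262
gripper_force: 25.0
```

```bash
python3 -c "
from h import *
go(.4638,.2173,.14)
"
```

```text
shift [ 2.41 -0.96 -1.9 ] turn 0.0
```

Request:
{"method": "move_arm", "body": {"steps": [[0.6,[0,0,-0.5],0],[0.6,[0,0,-1.2],0],[0.6,[0,0,-1.9],0],[0.6,[0.7,-0.3,-1.9],0],[0.6,[1.6,-0.7,-1.9],0],[0.6,[2.37,-0.96,-1.9],0],[0.6,[2.37,-0.96,-1.9],0],[0.6,[2.37,-0.96,-1.9],0],[0.6,[2.37,-0.96,-1.9],0],[0.6,[2.37,-0.96,-1.9],0]]}}

```text
t: 9.88
ee_pos: [0.4664, 0.2173, 0.1385]
tool_rot: [180.0, 0.0, 175.2]
wrist_force: [1.3, -0.1, -1.2]
grip_width: 0.0263
gripper_force: 25.0
```

```bash
python3 -c "
from h import *
go(.466,.2173,.032)
"
```

```text
shift [ 0.01 -0.    1.77] turn 0.0
```

Request:
{"method": "move_arm", "body": {"steps": [[0.6,[0,0,0.7],0],[0.6,[0,0,1.1],0],[0.6,[0,0,1.3],0],[0.6,[0,0,1.45],0],[0.6,[0,0,1.6],0],[0.6,[0,0,1.76],0],[0.6,[0,0,1.76],0],[0.6,[0,0,1.76],0]]}}

```text
t: 10.88
ee_pos: [0.4653, 0.2171, 0.0329]
tool_rot: [180.0, 0.0, 175.2]
wrist_force: [-0.2, -0.3, -1.5]
grip_width: 0.0264
gripper_force: 25.0
```

Request:
{"method": "move_arm", "body": {"steps": [[0.6,[0,0,0.02],0],[0.23,[0,0,0.02],0],[0.23,[0,0,0.02],0],[0.23,[0,0,0.02],0],[0.23,[0,0,-0.6],0],[0.23,[0,0,-1.2],0],[0.23,[0,0,-1.8],0],[0.23,[0,0,-1.8],0],[0.23,[0,0,-1.8],0]]}}

```text
t: 12.0
ee_pos: [0.4645, 0.2168, 0.1398]
tool_rot: [-180.0, -0.1, 175.2]
wrist_force: [0.2, 0.1, -0.1]
grip_width: 0.0361
gripper_force: 0.0
```

```bash
python3 - <<'E'
from h import *
go(.5809,.3389,.14)
a=snap('side','s2.png')[170:300,160:340][:,:,::-1]
cv2.imwrite('pics/c2.png',cv2.resize(a,None,fx=4.4,fy=4.4,interpolation=3))
E
```

```text
shift [-1.76  2.19 -0.  ] turn 0.0
```

View pics/c2.png

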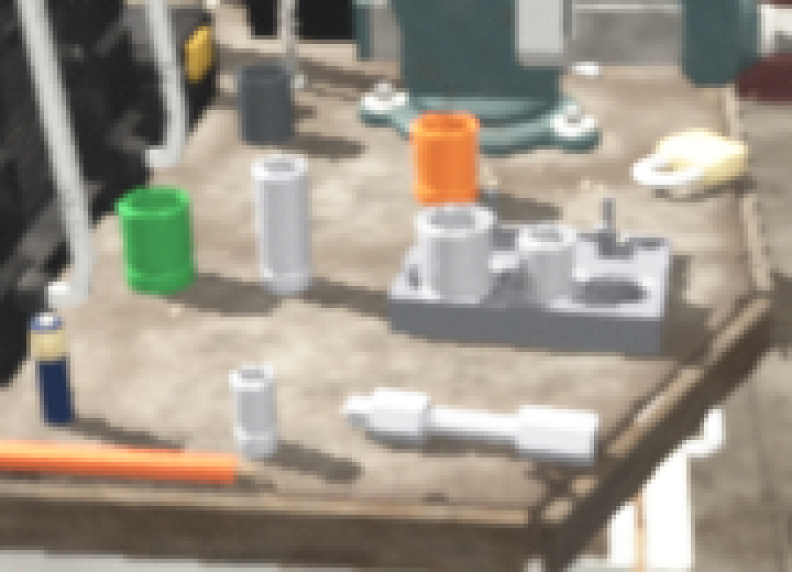

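Large (455,250) and medium (548,260) are both home, and the small recess is free. Before reaching left I want the red pole's line in space.

```bash
python3 - <<'E'
from h import *
def plane(c,p,q):
    K,D,R,t=cam(c); o=-R.T@t; a=ray(c,[np.array(p)/1.5625],0)[0]-o; b=ray(c,[np.array(q)/1.5625],0)[0]-o
    n=np.cross(a,b); return n/np.linalg.norm(n),o
n1,o1=plane('top',(232,60),(217,240)); n2,o2=plane('side',(95,590),(10,330))
d=np.cross(n1,n2)
for z in (0,.1,.2,.4):
    A=np.array([n1,n2,[0,0,1]]); print(np.linalg.solve(A,[n1@o1,n2@o2,z]).round(3))
E
```

```text
[0.871 0.461 0.   ]
[0.904 0.43  0.1  ]
[0.936 0.399 0.2  ]
[1.001 0.337 0.4  ]
```

Request:
{"method": "move_arm", "body": {"steps": [[0.23,[-0.8,1,0],0],[0.23,[-1.76,2.22,0],0],[0.23,[-1.76,2.22,0],0],[0.23,[-1.76,2.22,0.2],0],[0.23,[-1.76,2.22,0.3],0],[0.23,[-1.76,2.22,0.3],0]]}}

```text
t: 12.8
ee_pos: [0.5794, 0.3395, 0.1205]
tool_rot: [-179.9, -0.2, 175.2]
wrist_force: [-0.5, 1.2, -0.6]
grip_width: 0.0361
gripper_force: 0.0
```

```bash
python3 -c "
from h import *
go(.5809,.341,.0195)
"
```

```text
shift [-0.02  0.03  1.68] turn 0.0
```

Request:
{"method": "move_arm", "body": {"steps": [[0.23,[-0.02,0.03,0.8],0],[0.23,[-0.02,0.03,1.2],0],[0.23,[-0.02,0.03,1.5],0],[0.23,[-0.02,0.03,1.68],0],[0.23,[-0.02,0.03,1.68],0],[0.8,[-0.02,0.03,1.68],0],[0.8,[-0.02,0.03,1.68],0],[0.8,[-0.02,0.03,1.68],0],[0.8,[-0.02,0.03,1.68],0],[0.8,[-0.02,0.03,1.68],0]]}}

```text
t: 14.05
ee_pos: [0.5836, 0.343, 0.0229]
tool_rot: [179.9, 0.1, 175.2]
wrist_force: [0.4, 0.4, 4.1]
grip_width: 0.0175
gripper_force: 24.3
```

```bash
python3 -c "
from h import *
go(.4274,.2199,.14)
"
```

```text
shift [ 2.42 -2.26 -1.95] turn 0.0
```

Request:
{"method": "move_arm", "body": {"steps": [[0.8,[0,0,-0.5],0],[0.8,[0,0,-1.2],0],[0.8,[0,0,-1.95],0],[0.8,[0.7,-0.7,-1.95],0],[0.8,[1.6,-1.5,-1.95],0],[0.8,[2.38,-2.26,-1.95],0],[0.8,[2.38,-2.26,-1.95],0],[0.8,[2.38,-2.26,-1.95],0],[0.8,[2.38,-2.26,-1.95],0],[0.8,[2.38,-2.26,-1.95],0]]}}

```text
t: 15.3
ee_pos: [0.4308, 0.2202, 0.1392]
tool_rot: [180.0, 0.1, 175.3]
wrist_force: [-0.1, -0.9, -0.4]
grip_width: 0.0178
gripper_force: 24.2
```

```bash
python3 -c "
from h import *
go(.4297,.2199,.0285)
"
```

```text
shift [ 0.02 -0.01  1.85] turn 0.01
```

Request:
{"method": "move_arm", "body": {"steps": [[0.8,[0.02,0,0.7],0],[0.8,[0.02,0,1.2],0],[0.8,[0.02,0,1.4],0],[0.8,[0.02,0,1.55],0],[0.8,[0.02,0,1.7],0],[0.8,[0.02,0,1.82],0],[0.8,[0.02,0,1.82],0],[0.8,[0.02,0,1.82],0]]}}

```text
t: 16.3
ee_pos: [0.4284, 0.2196, 0.0301]
tool_rot: [180.0, 0.0, 175.2]
wrist_force: [0.3, 0.6, -1.4]
grip_width: 0.0175
gripper_force: 24.2
```

Request:
{"method": "move_arm", "body": {"steps": [[0.8,[0,0,0.02],0],[0.4,[0,0,0.02],0],[0.4,[0,0,0.02],0],[0.4,[0,0,0.02],0],[0.4,[0,0,-0.6],0],[0.4,[0,0,-1.2],0],[0.4,[0,0,-1.8],0],[0.35,[0,0,-1.8],0],[0.35,[0,0,-1.8],0]]}}

```text
t: 17.42
ee_pos: [0.4273, 0.2193, 0.1367]
tool_rot: [-180.0, -0.1, 175.2]
wrist_force: [-0.0, 0.5, -0.6]
grip_width: 0.0306
gripper_force: 0.0
```

```bash
python3 -c "
from h import *
go(.4916,.3304,.1,173.6)
"
```

```text
shift [-0.91  1.93  0.61] turn 0.2
```

Request:
{"method": "move_arm", "body": {"steps": [[0.3,[-0.5,1,0],0.2],[0.3,[-0.91,1.93,0],0.2],[0.3,[-0.91,1.93,0.3],0.2],[0.3,[-0.91,1.93,0.61],0.2],[0.3,[-0.91,1.93,0.61],0.2],[0.3,[-0.91,1.93,0.61],0.2]]}}

```text
t: 18.18
ee_pos: [0.4914, 0.3293, 0.1007]
tool_rot: [-180.0, -0.1, 173.6]
wrist_force: [-0.7, 0.2, 0.1]
grip_width: 0.033
gripper_force: 0.0
```

```bash
python3 - <<'E'
from h import *
go(.4916,.3304,.003,173.6)
a=snap('side','s3.png')[190:310,160:340][:,:,::-1]
cv2.imwrite('pics/c3.png',cv2.resize(a,None,fx=4.4,fy=4.4,interpolation=3))
E
```

```text
shift [-0.    0.02  1.63] turn -0.0
```

View pics/c3.png

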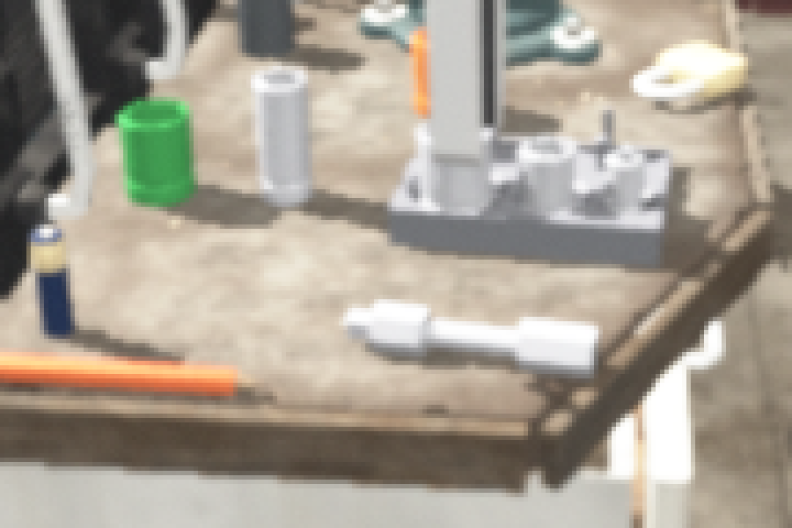

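All three sockets look home, with the small one at (625,175). The finger hangs above the bar shaft at (475,335). Next I grip the bar.

Request:
{"method": "move_arm", "body": {"steps": [[0.3,[0,0.02,0.7],0],[0.3,[0,0.02,1.1],0],[0.3,[0,0.02,1.4],0],[0.3,[0,0.02,1.58],0],[0.3,[0,0.02,1.58],0],[0.95,[0,0.02,1.58],0],[0.95,[0,0.02,1.58],0],[0.95,[0,0.02,1.58],0],[0.95,[0,0.02,1.58],0],[0.95,[0,0.02,1.58],0]], "grip_force": 30}}

```text
t: 19.48
ee_pos: [0.4928, 0.3316, 0.0071]
tool_rot: [180.0, 0.1, 173.6]
wrist_force: [-0.4, -1.5, 5.0]
grip_width: 0.01
gripper_force: 30.0
```

```bash
python3 -c "
from h import *
go(.469,.1565,.12,173.8)
"
```

```text
shift [ 0.07 -2.94 -1.88] turn -0.02
```

Request:
{"method": "move_arm", "body": {"steps": [[0.95,[0,0,-0.5],0],[0.95,[0,0,-1.2],0],[0.95,[0,0,-1.88],0],[0.95,[0,-0.8,-1.88],-0.2],[0.95,[0.05,-1.8,-1.88],-0.2],[0.95,[0.05,-2.6,-1.88],-0.2],[0.95,[0.05,-2.94,-1.88],-0.2],[0.95,[0.05,-2.94,-1.88],-0.2],[0.95,[0.05,-2.94,-1.88],-0.2],[0.95,[0.05,-2.94,-1.88],-0.2]]}}

```text
t: 20.72
ee_pos: [0.4697, 0.1576, 0.1189]
tool_rot: [180.0, -0.0, 175.3]
wrist_force: [-0.2, 0.2, -1.3]
grip_width: 0.0099
gripper_force: 30.0
```

```bash
python3 - <<'E'
from h import *
go(.469,.1565,.0265,175.2)
a=snap('side','s4.png')[150:290,180:340][:,:,::-1]
cv2.imwrite('pics/c4.png',cv2.resize(a,None,fx=4.2,fy=4.2,interpolation=3))
E
```

```text
shift [ 0.01 -0.02  1.54] turn 0.01
```

View pics/c4.png

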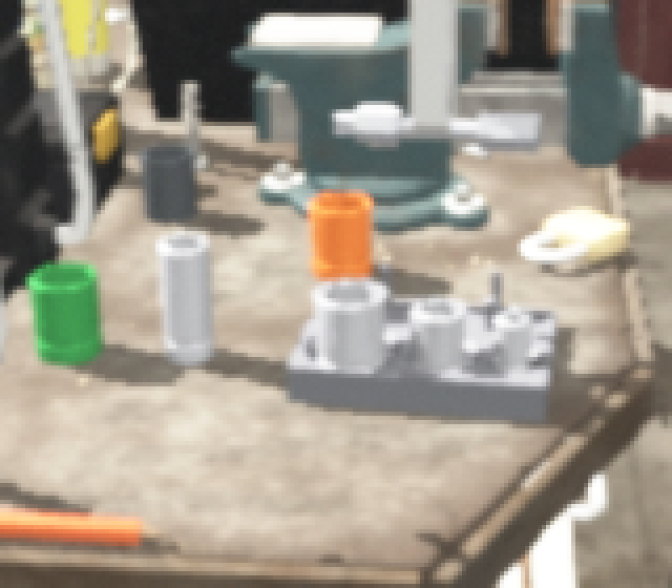

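The bar is held level at (435,122) above the tray. Lowering it into the cradles.

Request:
{"method": "move_arm", "body": {"steps": [[0.95,[0,-0.02,0.6],0],[0.95,[0,-0.02,1.0],0],[0.95,[0,-0.02,1.2],0],[0.95,[0,-0.02,1.35],0],[0.95,[0,-0.02,1.45],0],[0.95,[0,-0.02,1.53],0],[0.95,[0,-0.02,1.53],0],[0.95,[0,-0.02,1.53],0]]}}

```text
t: 21.78
ee_pos: [0.47, 0.1554, 0.0277]
tool_rot: [180.0, 0.0, 175.2]
wrist_force: [-0.1, -0.3, -1.9]
grip_width: 0.0103
gripper_force: 30.0
```

Down a touch more, release with a small opening, rise and retreat for a look.

Request:
{"method": "move_arm", "body": {"steps": [[0.95,[0,0,0.03],0],[0.5,[0,0,0.03],0],[0.5,[0,0,0.03],0],[0.5,[0,0,0.03],0],[0.5,[0,0,-0.6],0],[0.5,[0,0,-1.4],0],[0.5,[0,0,-2.2],0],[0.5,[0,0,-2.2],0]]}}

```text
t: 22.78
ee_pos: [0.4734, 0.156, 0.1642]
tool_rot: [179.9, 0.6, 175.2]
wrist_force: [0.6, 1.5, -0.5]
grip_width: 0.0236
gripper_force: 0.0
```

Request:
{"method": "move_arm", "body": {"steps": [[0.5,[0,1,-0.5],0],[0.5,[0.5,2,-0.5],0],[0.5,[1,3,-0.5],0],[0.5,[1.5,4,-0.5],0],[0.5,[2,5,-0.5],0],[0.5,[2,5,-0.5],0],[0.5,[2,5,-0.5],0]]}}

```text
t: 23.65
ee_pos: [0.3739, 0.4645, 0.1877]
tool_rot: [-179.9, -0.1, 175.4]
wrist_force: [0.5, -0.3, -0.2]
grip_width: 0.0235
gripper_force: 0.0
```

```bash
python3 - <<'E'
from h import *
a=snap('side','s5.png')[170:270,160:330][:,:,::-1]
b=snap('top','t5.png')[140:265,180:330][:,:,::-1]
o=np.zeros((500,790,3),np.uint8); a=cv2.resize(a,(425,250),interpolation=3); b=cv2.resize(b,(360,300),interpolation=3)
o[:250,:425]=a;o[:300,430:]=b; cv2.imwrite('pics/c5.png',o[:300])
E
```

```text
(no output)
```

View pics/c5.png

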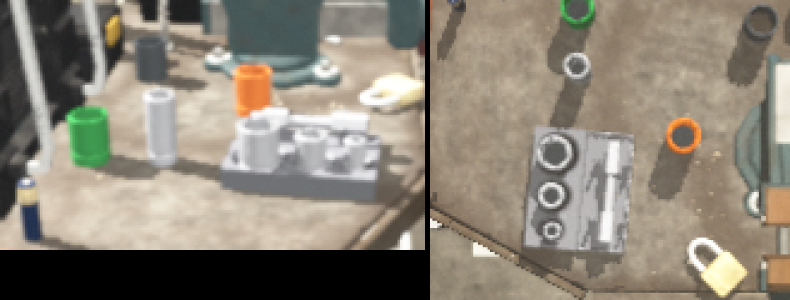

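All three sockets sit in their recesses and the bar lies across both cradles, from (613,143) to (608,240). A quick numeric check, then hand in if it fits.

```bash
python3 - <<'E'
from h import *
f=lambda p:(np.array(p,float)-[430,0]+.5)/2.4-.5+[180,140]
P=lambda p,z:ray('top',[f(p)],z)[0][:2]
ex=np.array([.9965,-.0837]);ey=np.array([.0837,.9965]);o=np.array([.4638,.2173])+.0095*ex-.027*ey
L=lambda q:(np.array([(q-o)@ex,(q-o)@ey])*1e3).round(1)
for n,p,z in [('L',(556,152),.052),('M',(551,195),.046),('S',(551,230),.042)]: print(n,L(P(p,z)))
a,b=P((613,143),.028),P((608,241),.03); d=a-b
print('bar',L((a+b)/2),np.linalg.norm(d),np.degrees(np.arctan2(d[1],d[0])))
m=(a+b)/2
if abs(L(m)[0])<9 and abs(L(m)[1]+33.5)<8: print(ticket.finish_job())
E
```

```text
L [35.4 26.6]
M [-10.   28.2]
S [-46.7  25.1]
bar [ -0.8 -33.4] 0.10469050865528284 -2.5340509025254208
the job is handed in; nothing more can be done
None
```

The job is handed in. In the last camera check all three sockets measured within about 2 mm of their recess centres and the bar within about 1 mm of its place in the cradles. I saw nothing else out of place, but the judge's result was not shown.

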